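# Set up the small LED board in its test nest and hold it down on the probes

### The job

The smaller LED board lies loose in one of the two identical test nests: stand the thick stop pin, narrow end down, in the hole at the far end of that nest, so that the board cannot creep past its probes. Then slide the spacer, thin nose first, in through the nest's open front along the floor of the wide gap beside the small board until it is fully home against the end wall, which crowds the board over to the fence on its other side, and let go of it; do not try it against the full-size board, which leaves it no room, and leave everything else where it is. Last, press the middle of the small board down with the fingertips until it lies flush in the nest, and finish while holding it pressed down there.

Things in the scene. Friction and masses are not known exactly. Their poses are not given: they have to be found in the camera images.
- nest: The test nest with the small board: fixed dark grey metal block, 122 mm (its x) by 90 mm (its y), a flat pocket on top. Origin: centre of its underside, on the table. +x points to the closed far end, -x to the open front, +y to the fence. Pocket floor: 40 mm above the origin, x = -61 (open edge, no wall) to +51 mm, y = -35 to +35 mm. The hole, gap and bed are given in its frame.
- nest_fence (a point): Foot of the fence's inner face in that nest, at its x = 0, y = +35, z = +40 mm. The rim stands 7 mm above the pocket floor: the fence at y = +35 to +45, the other side wall at y = -45 to -35, the end wall at x = +51 to +61 mm, nothing at the front.
- nest_hole (a point): Mouth of the stop-pin hole of that nest, in the pocket floor at nest x = +38, y = +10, z = +40 mm: 14 mm wide with a 1.5 mm chamfer, 18 mm deep.
- nest_probes (a joint): How far that nest's sprung probe bed (50 x 40 mm, centre at nest x = -9, y = +10 mm) is pressed down, in m. At 0 it stands 3 mm proud of the pocket floor and carries the board; 0.003 when the board lies flush on the floor. Springs: about 3 N at first, 8 N at 0.003.
- small_board: Small LED board, loose white-topped aluminium slab 76 (x) x 50 (y) x 7 mm, 72 g, a row of LEDs along each long edge, bare middle. Origin: centre of its underside. It starts on the probe bed 5 to 10 mm off the fence, 3 to 9 mm short of the pin's place, nearly along nest x, and slides easily. Set up, its origin is at nest x = -20 to -9, y = +8 to +10 mm; flush, its top is level with the rim.
- stop_pin: Thick steel stop pin, 50 mm long, 80 g. Origin: centre of its foot, +z up the pin. Its first 16 mm are a shank of 12 mm diameter with a tapered foot; above, z = 16 to 50 mm, the body is 18 mm in diameter, and its shoulder rests on the face around the hole. It starts upright in one of the three holes of the pin rack, its foot 8 mm above the table.
- rack_top (a point): Centre of the top face of the fixed black pin rack, a block 130 mm (its x) by 40 mm by 24 mm high with three holes in a row along its x, 42 mm apart. Its axes are the rack's: take a pin across the row, along the rack's y.
- slim_pin1: A slim steel pin in the rack, 46 mm long: same shank, a 15 mm collar 4 mm high, and a body only 10 mm in diameter. Origin at its foot. Not to be used.
- slim_pin2: The other slim pin in the rack, the same as slim_pin1. Not to be used.
- spacer: Off-white slippery plastic spacer, 50 g, loose on the table: a bar 110 mm long (its x), 18 mm wide (its y), 13 mm high, with an upright grip rib 24 (x) x 12 (y) mm on its tail, centre x = -41 mm, z = 13 to 36 mm. Origin: centre of the bar's underside. +x is the thin nose. Home, it lies along the nest's x with its origin at nest x = -4, y = -26 (to -24), z = +40 mm.
- spacer_nose (a point): Tip of the spacer's nose at floor level, at its x = +55, y = -6 mm. Over the last 30 mm the +y side tapers, so that the tip is 6 mm wide, along the straight -y side. In the nest the straight side runs along the wall at nest y = -35, the tapered side faces the board. The gap there is 20 mm with the board at the fence but only 9 to 15 mm at the start: the nose crowds the board over.
- full_nest: The other test nest, the same in every part and frame, taken up by the full-size board.
- full_board: The full-size LED board in the other nest, 96 x 66 x 7 mm. It leaves gaps of only a few mm. Leave it alone.
- spool: Solder spool standing on end, white flanges of 60 mm diameter, 48 mm high. Origin at the centre of its underside.
- tape_core: Cardboard tape core standing on the table, 90 mm in diameter, 50 mm high. Origin at the centre of its underside.
- tweezers: Steel tweezers lying flat, about 120 mm long, 10 mm high. Origin at the middle of the underside.
- flux_bottle: White plastic flux bottle standing, 42 mm in diameter, 95 mm high. Origin at the centre of its underside.
- led_strip: A single small LED strip lying flat, 70 x 12 x 3 mm. Origin at the centre of its underside.

How it is judged:
On the way, in this order (a step that is already met when the one before it is completed fails the run):
1. the stop pin stands seated in the hole of the small board's nest, shoulder on the floor, let go (horizontal distance between stop_pin and nest_hole below 0.004 m and z of stop_pin in the frame of nest below 0.0265 m and angle between stop_pin's own z axis and vertical below 0.1 rad and contact force between the fingers and stop_pin below 0.2 N), for 0.2 s.
2. the spacer enters the gap beside the small board through the open front, nose first, down at the pocket floor (x of spacer in the frame of nest between -0.13 and -0.05 m and y of spacer in the frame of nest between -0.033 and -0.019 m and z of spacer in the frame of nest between 0.037 and 0.045 m and angle between the x axis of spacer and the x axis of nest, either way round below 0.15 rad), for 0.05 s.
3. the spacer is home along the wall, the board is over at the fence and straight, and the spacer is let go (all of step 1 and x of spacer in the frame of nest above -0.011 m and y of spacer in the frame of nest between -0.029 and -0.022 m and z of spacer in the frame of nest between 0.037 and 0.042 m and angle between the x axis of spacer and the x axis of nest, either way round below 0.06 rad and contact force between the fingers and spacer below 0.2 N and y of small_board in the frame of nest between 0.0065 and 0.012 m and x of small_board in the frame of nest between -0.024 and -0.003 m and angle between the x axis of small_board and the x axis of nest, either way round below 0.04 rad), for 0.2 s.
At the end, for the whole second after the job is handed in: Pin seated in the small board's nest (4 mm, 0.1 rad); spacer on that floor along the wall, nose within 7 mm of the end wall; board within 3.5 mm of the fence, straight to 0.04 rad, held flush within 1 mm by the fingers with over 4 N; fingers off pin and spacer (all of step 3 and value of joint nest_probes above 0.0022 m and z of small_board in the frame of nest below 0.041 m and angle between small_board's own z axis and vertical below 0.03 rad and contact force between the fingers and small_board above 4 N); the arm keeps its last pose, push and grip.
It fails at once if the spacer is forced against the full-size board (contact force between spacer and full_board above 1 N).
It fails at once if the full-size board is shifted by more than 8 mm (distance of full_board from where it was at the start of the episode above 0.008 m).
It fails at once if a slim pin is shifted by more than 12 mm (distance of any of slim_pin1, slim_pin2 from where it was at the start of the episode above 0.012 m).
It fails at once if something else on the bench is shifted by more than 20 mm (distance of any of spool, tape_core, tweezers, flux_bottle, led_strip from where it was at the start of the episode above 0.02 m).
It also fails if it takes over 72 s, if anything falls off the work surface, if the arm or the gripper's body presses on something with over 40 N, if the wrist force passes 120 N, or if a joint passes its speed limit or range.

### The arm

A 6-joint arm with a two-finger parallel gripper is mounted at the origin on the work surface. World frame = base frame: x ahead of the robot, y to its left, z up, the work surface at z = 0. Lengths are in m, angles in rad, forces in N, time in s.
With the tool pointing down it reaches from about 0.425 to 0.95 m from the base axis. Payload 3.5 kg.
Tool frame: the origin (TCP) lies between the finger pads; the fingertips stand 22 mm ahead of it and the grasp point (between the pads) lies 3 mm ahead of it; z points along the fingers, y is the line along which they close (so a half turn about z gives the same grasp; the last joint's range is limited). The gripper opens to 85 mm and grips with 20 to 120 N. Pads are 22 mm wide; open, the fingers measure 114 mm over their backs; the gripper's body (76 mm by 85 mm) begins 54 mm behind the grasp point. The pads swing forward as they close: fully open they stand 13 mm farther back than shut.
Start: joints at [-1.287, 0.286, 1.577, -0, 1.279, -0.15], TCP at [0.284, -0.612, 0.232] pointing down, gripper open.
Joint ranges: [-2.77, 2.77], [-0.9, 2.22], [0.21, 2.48], [-1.53, 4.67], [0.24, 2.81], [-2.84, 2.84]. Speed limits (rad/s): [2.79, 2.79, 3.14, 3.14, 3.14, 3.14].

### API

Orientations are given as a unit quaternion [x, y, z, w].
In Python, from rig import bot gives the robot as it stands.
- The arm moves only by the tool move_arm, never from a script. Its argument "motion" is a list of rows, each a list of 3 entries, a list of its own where there are three numbers: the opening, from -1 (shut) to 1 (fully open), so that 0 is half open, then the shift along the tool's x, y, z in units of 50 cm (1.0 is 50 cm), then the turn about the tool's z in units of 60 degrees (1.0 is 60 degrees). A call has 1 to 12 rows; each row shifts and turns the commanded pose from where the row before left it, along the tool's axes as they then stand; what a row does not reach is not made up. A row lasts 1/8 s, in which the tool goes at most 62.5 mm and 10.7 degrees, less where a joint would pass 70% of its speed; a pose out of reach is approached as far as the arm can. A call with a number of a shift or a turn outside -1 to 1 is refused whole. A call with a gripper value outside its range is refused whole. The fingers move at their own pace and stop on an object; the grip force is fixed at half the most. Time passes only in rows, so rows that do not move let the fingers close. It gives the time, the measured TCP pose, the force, the opening and the grip force at its end, in the units of the state.
- bot.read_state(): the state, without advancing time (a new reading comes with each control period).
- bot.grab_frame(name): name is "scene" or "top" or "wrist"; returns (picture, depth): 480x640x3 uint8, red, green, blue; 480x640 float32, m along the optical axis (not along the pixel's ray), 0 where there is no reading.
- bot.camera_info(name): a dict with "mtx" (3x3 intrinsics, pixels), "k1" (the pictures are not rectified: a ray, as slopes to the right and down, at radius r is drawn at 1 + k1 r^2 times it, then the intrinsics apply), "R" (3x3) and "t" (3): a world point X has camera coordinates R X + t; the wrist camera has in their place "hand_eye" (4x4, takes a point from camera to tool coordinates, whose origin is the TCP and whose axes are the flange's). Camera axes: x right, y down, z forward; pixel columns grow to the right and rows downward; lengths in m; the calibration is good to about 2 mm. A picture is of the moment at which its call begins: read the wrist's pose just before it. camera_info takes no time and is no camera call.
- bot.close_job(): hands the job in; it is judged then, once.
The state is a dict: "time": time; "q": joint angles; "qd": joint speeds; "joint_efforts": joint torques, N m; "ee_pos": TCP position; "tool_rot": TCP orientation; "ft_force": force on the tool from outside, world axes, zero at the start; "ft_torque": the same for the moment, N m; "gripper_width": finger opening in m; "grip_force": force on a finger pad.
Only numpy, scipy, OpenCV 4.12 (cv2) and the standard library are available. Lean on these libraries where they do the work, as an engineer would, in place of code of your own. Each camera call takes 0.05 s, during which the arm holds its last target. There are 200 camera calls.

## Working session

There is one attempt and no reset: what is moved stays moved. The work goes in short steps, Python scripts to look and compute and a tool call to move; the robot and the scene stay as the last step left them, time stands still between calls to the robot, and variables do not carry over. Pictures are saved under pics/ and viewed, at most 10 in all, crops included, and the job is handed in when it is done.

Besides the shell and the picture viewer there is one more tool, called after "Request:" as a command line: name --argument value ..., lists and objects as JSON in quotes. move_arm: Moves the arm, as the interface text tells. Shifts and turns lie within -1 to 1; 1 stands for 50 cm of shift or 60 degrees of turn. Its arguments: {"type":"object","properties":{"motion":{"type":"array","items":{"type":"array"}}},"required":["motion"]}

```bash
mkdir -p pics; ls; cat > h.py <<'E'
import numpy as np, cv2
from rig import bot
from scipy.spatial.transform import Rotation as Ro
def snap(n):
    s=bot.read_state(); im,d=bot.grab_frame(n); c=bot.camera_info(n)
    if 'R' in c: R=np.array(c['R']);t=np.array(c['t'])
    else:
        T=np.eye(4);T[:3,:3]=Ro.from_quat(s['tool_rot']).as_matrix();T[:3,3]=s['ee_pos']
        M=np.linalg.inv(T@np.array(c['hand_eye']));R=M[:3,:3];t=M[:3,3]
    return im,d,(np.array(c['mtx']),c['k1'],R,t)
def slopes(uv,K,k1):
    uv=np.asarray(uv,float).reshape(-1,1,2)
    return cv2.undistortPoints(uv,K,np.array([k1,0,0,0,0.])).reshape(-1,2)
def onplane(uv,cam,z):
    K,k1,R,t=cam; s=slopes(uv,K,k1); d=np.c_[s,np.ones(len(s))]@R; C=-R.T@t
    return C+d*((z-C[2])/d[:,2])[:,None]
def bydepth(uv,dep,cam):
    K,k1,R,t=cam; s=slopes(uv,K,k1); p=np.c_[s,np.ones(len(s))]*np.asarray(dep).reshape(-1,1)
    return (p-t)@R
def proj(X,cam):
    K,k1,R,t=cam; X=np.asarray(X,float).reshape(-1,3)
    return cv2.projectPoints(X,cv2.Rodrigues(R)[0],t,K,np.array([k1,0,0,0,0.]))[0].reshape(-1,2)
def save(im,f): cv2.imwrite('pics/'+f,im[...,::-1])
E
python3 - <<'E'
from h import *
for n in('top','scene'):
    im,d,c=snap(n); save(im,n+'0.png'); print(n,c[2].round(3).tolist(),(-c[2].T@c[3]).round(3),c[0][0,0],c[1])
    np.savez(n+'0.npz',im=im,d=d)
s=bot.read_state();print(s)
print(bot.camera_info('wrist'))
E
```

```text
pics
top [[0.027, -1.0, -0.0], [-0.994, -0.027, -0.108], [0.108, 0.003, -0.994]] [ 0.514 -0.075  0.973] 459.932472942518 -0.1179140113276584
scene [[0.222, 0.975, 0.0], [0.664, -0.151, -0.732], [-0.714, 0.162, -0.681]] [ 1.461 -0.243  0.879] 569.5864805437035 0.06302540953844292
{'time': 0.1, 'q': array([-1.28702343e+00,  2.87153172e-01,  1.57802352e+00,  2.37189984e-05,
        1.27863184e+00, -1.50018126e-01]), 'qd': array([-9.48580869e-05, -1.74265682e-03, -3.46512231e-03, -1.19158558e-03,
       -9.12125072e-04,  4.65716663e-04]), 'joint_efforts': array([ 3.27455555e-04, -4.07296014e+01, -2.93698990e+01, -1.67376170e-04,
        3.43077343e-03, -1.32251552e-05]), 'ee_pos': array([ 0.28356392, -0.61189236,  0.23083861]), 'tool_rot': array([ 9.76570375e-01,  2.15195433e-01, -6.27129576e-05, -1.10621901e-03]), 'ft_force': array([ 0.54054695,  0.02614314, -0.98334957]), 'ft_torque': array([-0.06100993,  0.02109703, -0.0355358 ]), 'grip_force': 0.0, 'gripper_width': 0.08518280260434248}
{'mtx': array([[402.16101456,   0.        , 317.35268673],
       [  0.        , 402.16101456, 240.09574602],
       [  0.        ,   0.        ,   1.        ]]), 'k1': 0.012525676159333848, 'hand_eye': array([[-4.06904145e-04, -9.65609117e-01, -2.59997822e-01,
         6.41300137e-02],
       [ 9.99999917e-01, -3.95002677e-04, -9.80236084e-05,
        -4.87953988e-04],
       [-8.04734587e-06, -2.59997841e-01,  9.65609198e-01,
        -1.41606704e-01],
       [ 0.00000000e+00,  0.00000000e+00,  0.00000000e+00,
         1.00000000e+00]])}
```

View pics/top0.png

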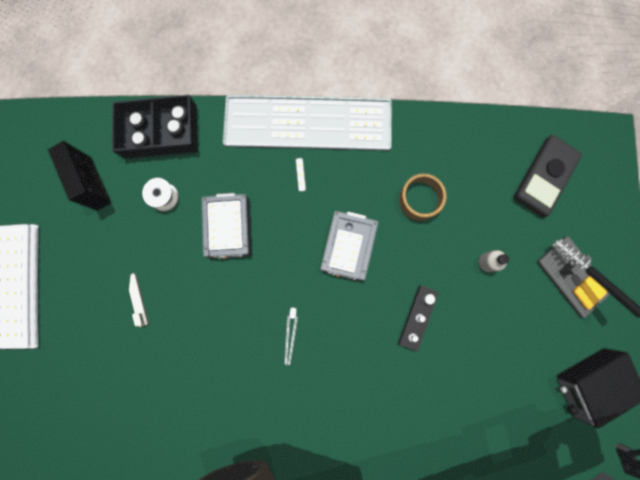

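View pics/scene0.png

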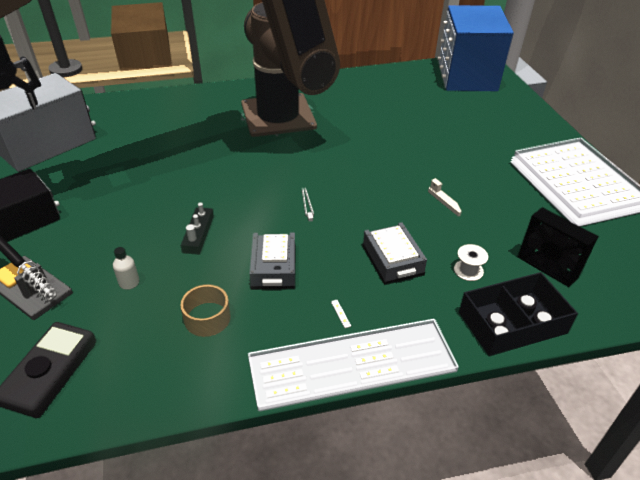

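The top view shows the small board's nest at about (349,245), with its hole at (349,227), and the full nest at (225,226). The rack is at (418,318) with its biggest pin at (430,299), and the spacer is at (137,300) with its rib toward the robot. The scene view agrees: the thick pin is the one at (191,232).

```bash
python3 - <<'E'
from h import *
c=bot.camera_info('top');cam=(np.array(c['mtx']),c['k1'],np.array(c['R']),np.array(c['t']))
for n,uv,z in [('nest',(349,245),.047),('hole',(349,227),.04),('full',(225,226),.047),('pinA',(430,299),.058),('pinB',(421,318),.054),('pinC',(413,337),.054),('spacer tail',(140,322),.036),('nose',(133,275),.01),('tweez',(291,336),0),('spool',(160,194),.048),('bottle',(493,262),.05),('tape',(423,198),.05)]:
    print(n,onplane([uv],cam,z)[0].round(3))
E
```

```text
nest [ 0.611 -0.124  0.047]
hole [ 0.649 -0.123  0.04 ]
full [0.643 0.13  0.047]
pinA [ 0.506 -0.287  0.058]
pinB [ 0.468 -0.27   0.054]
pinC [ 0.43  -0.255  0.054]
spacer tail [0.441 0.301 0.036]
nose [0.538 0.333 0.01 ]
tweez [ 0.421 -0.009  0.   ]
spool [0.707 0.271 0.048]
bottle [ 0.584 -0.419  0.05 ]
tape [ 0.712 -0.274  0.05 ]
```

Request:
move_arm --motion '[[1, [0.088, -0.06, 0], 0], [1, [0.088, -0.06, 0], 0], [1, [0.088, -0.06, 0], 0], [1, [0.088, -0.06, 0], 0], [1, [0.088, -0.06, 0], 0], [1, [0.088, -0.06, 0], 0], [1, [0.088, -0.06, 0], 0], [1, [0.088, -0.06, 0], 0], [1, [0.088, -0.06, 0], 0], [1, [0, 0, 0], 0.17], [1, [0, 0, 0], 0.17], [1, [0, 0, 0], 0.17]]'

```text
time: 1.6
ee_pos: [0.5294, -0.2005, 0.2315]
tool_rot: [0.999, -0.053, -0.001, -0.0]
ft_force: [0.4, -0.0, 0.8]
gripper_width: 0.0855
grip_force: 0.0
```

Request:
move_arm --motion '[[1, [0, 0, 0], 0.17], [1, [0, 0, 0], 0.12], [1, [0, 0, 0], 0], [1, [0, 0, 0], 0]]'

```text
time: 2.1
ee_pos: [0.5294, -0.2009, 0.2318]
tool_rot: [0.98, -0.2, -0.0, -0.0]
ft_force: [-0.1, -0.4, -0.1]
gripper_width: 0.0852
grip_force: 0.0
```

```bash
python3 - <<'E'
from h import *
im,d,c=snap('wrist'); save(im,'w1.png'); np.savez('w1.npz',im=im,d=d,K=c[0],k=c[1],R=c[2],t=c[3])
s=bot.read_state();print(s['ee_pos'],s['q'],s['time'])
E
```

```text
[ 0.52946037 -0.20094227  0.2319151 ] [-5.41869060e-01  4.83435723e-02  1.84753012e+00  2.72245164e-05
  1.24611213e+00  1.43140722e+00] 2.15
```

View pics/w1.png

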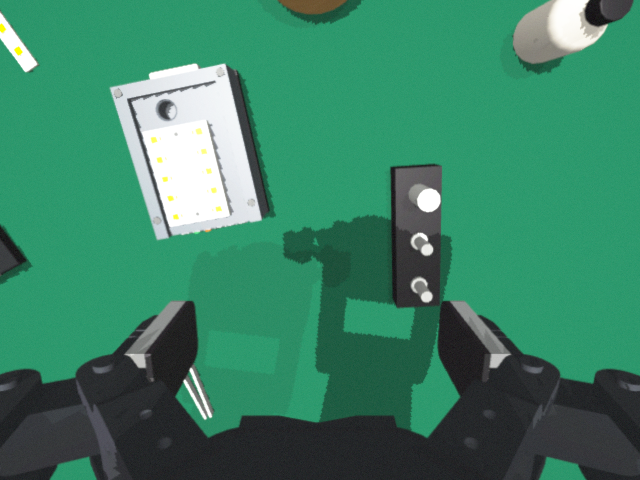

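The wrist view shows the nest with corners at about (111,89), (227,65), (265,217) and (160,238), hole at (167,110), board centre (188,175), and fence on the left. The rack holds the thick pin at (428,199), with the slim pins below it.

```bash
cat > meas.py <<'E'
from h import *
def heights(d,cam):
    v,u=np.mgrid[0:480,0:640]
    P=bydepth(np.c_[u.ravel(),v.ravel()],d.ravel(),cam).reshape(480,640,3)
    P[d==0]=-1; return P
def rect(m,cam,z):
    n,l,st,_=cv2.connectedComponentsWithStats(m.astype(np.uint8)); i=1+st[1:,4].argmax()
    cs,_=cv2.findContours((l==i).astype(np.uint8),cv2.RETR_EXTERNAL,cv2.CHAIN_APPROX_NONE)
    q=onplane(max(cs,key=cv2.contourArea).reshape(-1,2),cam,z)[:,:2]
    r=cv2.minAreaRect((q*1000).astype(np.float32)); return r,cv2.boxPoints(r).round(1).tolist()
E
python3 - <<'E'
from meas import *
f=np.load('w1.npz');im,d=f['im'],f['d'];cam=(f['K'],float(f['k']),f['R'],f['t'])
P=heights(d,cam); z=P[...,2]
for uv in [(428,199),(425,247),(426,297),(405,265),(300,150),(188,175),(220,130),(120,100),(215,150),(205,95)]: print(uv,P[uv[1],uv[0]].round(4))
roi=np.zeros_like(z,bool);roi[40:250,90:290]=1
print('rim',rect(roi&(z>.0435)&(z<.056),cam,.047))
g=im.min(2)
b=roi&(g>225)&(np.arange(480)[:,None]>115); b=cv2.morphologyEx(b.astype(np.uint8),cv2.MORPH_CLOSE,np.ones((9,9)))
b=cv2.morphologyEx(b,cv2.MORPH_OPEN,np.ones((5,5)))
print('board',rect(b,cam,.05))
r2=np.zeros_like(z,bool);r2[140:320,380:450]=1
print('rack',rect(r2&(z>.016)&(z<.03),cam,.024))
print('pin',rect(r2&(z>.051)&(np.arange(480)[:,None]<225),cam,.058))
print('pinwhite',rect(r2&(im.min(2)>200)&(np.arange(480)[:,None]<225),cam,.058))
s=im[95:125,150:185].astype(int).sum(2)
hm=np.zeros_like(z,bool);hm[95:125,150:185]=s<300
print('hole',rect(hm,cam,.04))
E
python3 - <<'E'
import cv2
im=cv2.imread('pics/w1.png'); cv2.imwrite('pics/w1c.png',cv2.resize(im[55:245,95:285],None,fx=3.1,fy=3.1,interpolation=cv2.INTER_NEAREST))
E
```

```text
(428, 199) [ 0.5065 -0.2872  0.0574]
(425, 247) [ 0.4685 -0.2726  0.0534]
(426, 297) [ 0.426  -0.2588  0.0534]
(405, 265) [ 0.4485 -0.2544  0.0241]
(300, 150) [ 0.5796 -0.206  -0.0006]
(188, 175) [ 0.5979 -0.1184  0.0486]
(220, 130) [ 0.6198 -0.1556  0.0396]
(120, 100) [ 0.6687 -0.0968  0.0468]
(215, 150) [ 0.6071 -0.1461  0.0443]
(205, 95) [ 0.6476 -0.1571  0.041 ]
rim (((598.2616577148438, -117.86881256103516), (52.6408576965332, 77.39887237548828), 77.13694763183594), [[554.7000122070312, -134.89999389648438], [630.0999755859375, -152.10000610351562], [641.7999877929688, -100.80000305175781], [566.4000244140625, -83.5999984741211]])
board (((597.0990600585938, -129.8695068359375), (75.39175415039062, 93.34689331054688), 77.11844635009766), [[543.2000122070312, -156.1999969482422], [634.2000122070312, -177.0], [651.0, -103.5], [560.0, -82.69999694824219]])
rack (((466.8178405761719, -272.6033935546875), (41.43695068359375, 131.2917938232422), 70.60247802734375), [[398.0, -270.29998779296875], [521.9000244140625, -313.8999938964844], [535.5999755859375, -274.8999938964844], [411.79998779296875, -231.3000030517578]])
pin (((506.1431579589844, -286.63751220703125), (19.165666580200195, 17.305727005004883), 23.90878677368164), [[493.8999938964844, -282.6000061035156], [500.8999938964844, -298.3999938964844], [518.4000244140625, -290.70001220703125], [511.3999938964844, -274.79998779296875]])
pinwhite (((505.86212158203125, -286.8002014160156), (17.644634246826172, 17.530370712280273), 66.90748596191406), [[494.29998779296875, -291.5], [510.5, -298.3999938964844], [517.4000244140625, -282.1000061035156], [501.29998779296875, -275.20001220703125]])
hole (((651.3553466796875, -122.19235229492188), (8.541302680969238, 13.219779968261719), 53.50641632080078), [[643.5, -121.69999694824219], [654.0999755859375, -129.60000610351562], [659.2000122070312, -122.69999694824219], [648.5999755859375, -114.80000305175781]])
```

View pics/w1c.png

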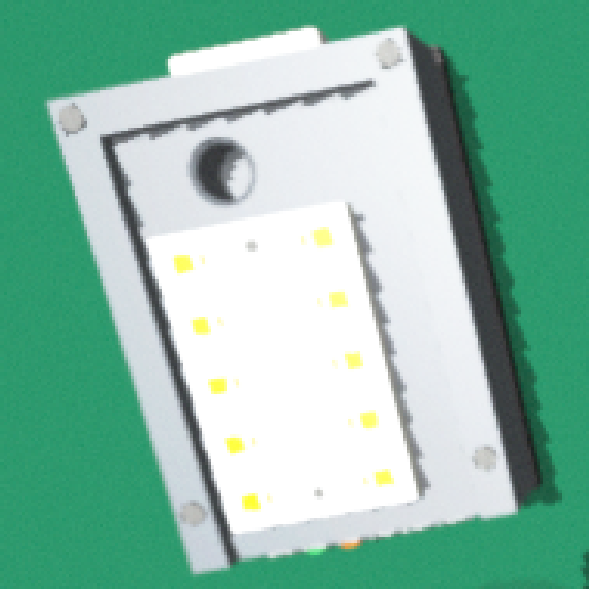

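The crop shows the rim's outer corners at crop (48,100), (405,27), (517,513) and (194,573), and the hole centre at (223,173). The board sits a few mm off the fence, with the wide gap on the right.

```bash
cat > nestfit.py <<'E'
from meas import *
def fit(model,W):
    m=np.asarray(model,float);W=np.asarray(W)[:,:2]; mc=m-m.mean(0);wc=W-W.mean(0)
    a=np.arctan2((mc[:,0]*wc[:,1]-mc[:,1]*wc[:,0]).sum(),(mc*wc).sum())
    R=np.array([[np.cos(a),-np.sin(a)],[np.sin(a),np.cos(a)]]); o=W.mean(0)-R@m.mean(0)
    return o,a,np.abs((R@m.T).T+o-W).max()
E
python3 - <<'E'
from nestfit import *
f=np.load('w1.npz');cam=(f['K'],float(f['k']),f['R'],f['t'])
px=np.array([(48,100),(405,27),(517,513),(194,573)])/3.1+(94.6,54.6)
W=onplane(px,cam,.047); o,a,e=fit([(.061,.045),(.061,-.045),(-.061,-.045),(-.061,.045)],W)
print('nest',o,np.degrees(a),e)
c,s=np.cos(a),np.sin(a); R=np.array([[c,-s],[s,c]])
print('hole pred',o+R@[.038,.010],'meas',onplane(np.array([(223,173)])/3.1+(94.6,54.6),cam,.04))
b=onplane(np.array([(148,238),(350,203),(421,498),(232,534)])/3.1+(94.6,54.6),cam,.05)
ob,ab,eb=fit([(.038,.025),(.038,-.025),(-.038,-.025),(-.038,.025)],b); print('board in nest',R.T@(ob-o),np.degrees(ab-a),eb)
E
```

```text
nest [ 0.6104845  -0.12566723] -12.319868231325014 0.0002699365263114095
hole pred [ 0.64974311 -0.12400554] meas [[ 0.64943126 -0.12372821  0.04      ]]
board in nest [-0.01372419  0.00413487] -0.6041714265566214 0.0009452640616376129
```

Request:
move_arm --motion '[[1, [0, 0, 0], -0.061], [1, [0.007, 0.088, 0.05], 0], [1, [0.0066, 0.0888, 0.1], 0], [1, [0, 0, 0.1], 0], [1, [0, 0, 0.06], 0], [1, [0, 0, 0.03], 0], [1, [0, 0, 0.008], 0], [1, [0, 0, 0], 0], [0, [0, 0, 0], 0], [-0.5, [0, 0, 0], 0], [-0.8, [0, 0, 0], 0], [-0.8, [0, 0, 0], 0]]'

```text
time: 3.65
ee_pos: [0.5073, -0.2838, 0.0616]
tool_rot: [0.986, -0.169, 0.0, 0.0]
ft_force: [0.1, 0.1, 1.0]
gripper_width: 0.0125
grip_force: 0.0
```

Request:
move_arm --motion '[[-1, [0, 0, 0], 0], [-1, [0, 0, 0], 0], [-1, [0, 0, 0], 0], [-1, [0, 0, 0], 0]]'

```text
time: 4.15
ee_pos: [0.5073, -0.2837, 0.0614]
tool_rot: [0.986, -0.169, -0.0, -0.0]
ft_force: [0.8, 0.1, -0.1]
gripper_width: 0.0001
grip_force: 0.0
```

```bash
python3 - <<'E'
from h import *
im,d,c=snap('wrist'); save(im,'w2.png'); np.savez('w2.npz',im=im,d=d,K=c[0],k=c[1],R=c[2],t=c[3])
print(proj([bot.read_state()['ee_pos']],c))
E
```

```text
[[315.47642654 306.1899013 ]]
```

View pics/w2.png

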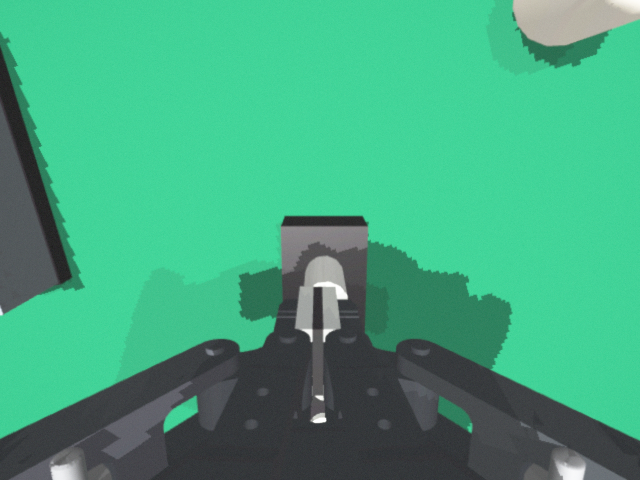

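The fingers are shut with the tips at about (318,290). The pin still stands in front of them at about (325,275), so they missed it. I'll check the geometry by depth.

```bash
python3 - <<'E'
from meas import *
f=np.load('w2.npz');im,d=f['im'],f['d'];cam=(f['K'],float(f['k']),f['R'],f['t'])
P=heights(d,cam); s=bot.read_state();T=Ro.from_quat(s['tool_rot']).as_matrix()
Q=(P-s['ee_pos'])@T
for u in (305,312,318,325,333,341):
  for v in range(250,330,6): print((u,v),P[v,u].round(3).tolist(),'tool',(Q[v,u]*1000).round(0).tolist(),im[v,u].tolist()) if d[v,u]>0 else None
E
```

```text
(305, 250) [0.519, -0.283, 0.024] tool [11.0, -5.0, 38.0] [108, 106, 106]
(305, 256) [0.517, -0.282, 0.025] tool [9.0, -5.0, 36.0] [83, 82, 82]
(305, 262) [0.514, -0.281, 0.024] tool [5.0, -5.0, 37.0] [84, 80, 82]
(305, 268) [0.511, -0.28, 0.023] tool [2.0, -5.0, 38.0] [89, 86, 85]
(305, 274) [0.51, -0.279, 0.028] tool [1.0, -5.0, 33.0] [138, 138, 135]
(305, 280) [0.511, -0.28, 0.038] tool [2.0, -5.0, 23.0] [155, 156, 149]
(305, 286) [0.511, -0.28, 0.047] tool [2.0, -4.0, 15.0] [161, 161, 158]
(305, 292) [0.517, -0.283, 0.069] tool [9.0, -4.0, -7.0] [171, 173, 169]
(305, 298) [0.517, -0.284, 0.076] tool [9.0, -3.0, -14.0] [162, 165, 163]
(305, 304) [0.517, -0.284, 0.08] tool [9.0, -3.0, -19.0] [159, 164, 162]
(305, 310) [0.517, -0.284, 0.085] tool [9.0, -3.0, -23.0] [162, 164, 162]
(305, 316) [0.517, -0.284, 0.089] tool [9.0, -3.0, -27.0] [159, 165, 163]
(305, 322) [0.517, -0.284, 0.094] tool [10.0, -3.0, -32.0] [160, 163, 162]
(305, 328) [0.517, -0.284, 0.098] tool [10.0, -3.0, -36.0] [179, 181, 179]
(312, 250) [0.518, -0.286, 0.023] tool [11.0, -2.0, 38.0] [83, 82, 82]
(312, 256) [
[... 4237 characters left out ...]
4) [0.508, -0.296, 0.038] tool [4.0, 11.0, 24.0] [169, 171, 166]
(341, 280) [0.509, -0.295, 0.047] tool [5.0, 10.0, 15.0] [170, 171, 168]
(341, 286) [0.509, -0.295, 0.055] tool [6.0, 10.0, 6.0] [173, 177, 173]
(341, 292) [0.508, -0.294, 0.057] tool [4.0, 10.0, 4.0] [253, 253, 252]
(341, 298) [0.506, -0.294, 0.059] tool [2.0, 10.0, 2.0] [232, 233, 230]
(341, 304) [0.509, -0.294, 0.071] tool [5.0, 9.0, -10.0] [55, 59, 60]
(341, 310) [0.509, -0.294, 0.076] tool [5.0, 9.0, -14.0] [66, 72, 75]
(341, 316) [0.509, -0.294, 0.081] tool [5.0, 9.0, -19.0] [80, 81, 86]
(341, 322) [0.51, -0.293, 0.086] tool [6.0, 8.0, -24.0] [53, 58, 58]
(341, 328) [0.51, -0.293, 0.09] tool [6.0, 8.0, -29.0] [61, 66, 64]
```

```bash
python3 - <<'E'
from meas import *
f=np.load('w1.npz');im,d=f['im'],f['d'];cam=(f['K'],float(f['k']),f['R'],f['t'])
P=heights(d,cam); s=[0.52946037,-0.20094227,0.2319151];T=Ro.from_quat([.98,-.2,0,0]).as_matrix()
Q=(P-s)@T*1000
for uv in [(178,304),(188,304),(190,330),(185,350),(150,345),(170,320),(450,306),(462,306),(480,330),(500,350)]: print(uv,Q[uv[1],uv[0]].round(0).tolist())
f=np.load('w2.npz');d=f['d']
P=heights(f['d'],(f['K'],float(f['k']),f['R'],f['t']));s=bot.read_state();Q=(P-s['ee_pos'])@Ro.from_quat(s['tool_rot']).as_matrix()*1000
m=np.zeros_like(d,bool);m[280:340,290:350]=1;m&=(Q[...,2]<0)&(d>0);print(Q[m][:,2].max(),np.percentile(Q[m],[1,50,99],axis=0).round(0))
E
```

```text
(178, 304) [9.0, -45.0, -18.0]
(188, 304) [9.0, -42.0, -19.0]
(190, 330) [0.0, -42.0, -19.0]
(185, 350) [-3.0, -42.0, -26.0]
(150, 345) [9.0, -44.0, -44.0]
(170, 320) [10.0, -43.0, -31.0]
(450, 306) [9.0, 44.0, -19.0]
(462, 306) [10.0, 48.0, -21.0]
(480, 330) [10.0, 47.0, -37.0]
(500, 350) [9.0, 48.0, -48.0]
-2.7976681234135357 [[  5.  -8. -46.]
 [  9.   1. -25.]
 [ 12.  11.  -4.]]
```

Request:
move_arm --motion '[[1, [0, 0, 0], 0], [1, [0, 0.006, 0], 0], [1, [0, 0, 0], 0], [1, [0, 0, 0], 0], [1, [0, 0, 0.02], 0], [1, [0, 0, 0.02], 0], [1, [0, 0, 0.016], 0], [-1, [0, 0, 0], 0], [-1, [0, 0, 0], 0], [-1, [0, 0, 0], 0], [-1, [0, 0, 0], 0], [-1, [0, 0, 0], 0]]'

```text
time: 5.7
ee_pos: [0.5067, -0.2869, 0.0341]
tool_rot: [0.986, -0.169, 0.001, 0.0]
ft_force: [-0.1, 0.1, 3.0]
gripper_width: 0.0162
grip_force: 58.5
```

Request:
move_arm --motion '[[-1, [0, 0, -0.05], 0], [-1, [0, 0, -0.06], 0], [-1, [0, 0, -0.045], 0], [-1, [0, 0, 0], -0.118], [-1, [0.042, -0.076, 0], 0], [-1, [0.042, -0.076, 0], 0], [-1, [0.042, -0.076, 0], 0], [-1, [0.042, -0.076, 0], 0], [-1, [0.042, -0.076, 0], 0], [-1, [0, 0, 0], 0], [-1, [0, 0, 0], 0]]'

```text
time: 7.08
ee_pos: [0.649, -0.1236, 0.1103]
tool_rot: [0.994, -0.108, -0.001, 0.0]
ft_force: [-0.3, 0.5, -0.0]
gripper_width: 0.016
grip_force: 59.1
```

```bash
python3 - <<'E'
from h import *
im,d,c=snap('wrist'); save(im[130:460,80:560],'w3.png')
s=bot.read_state();R=Ro.from_quat(s['tool_rot']).as_matrix();print(s['ee_pos'],s['q'],np.degrees(np.arctan2(R[1,0],R[0,0])))
print('d tool',(np.array([.6499,-.1242,0])-s['ee_pos'])@R/.5)
E
```

```text
[ 0.6488361  -0.12406495  0.11039222] [-3.42133118e-01  3.73041212e-01  1.70058078e+00 -4.19949807e-04
  1.06921194e+00  1.44578286e+00] -12.4284651800557
d tool [ 0.00241812 -0.00024061  0.22078149]
```

View pics/w3.png

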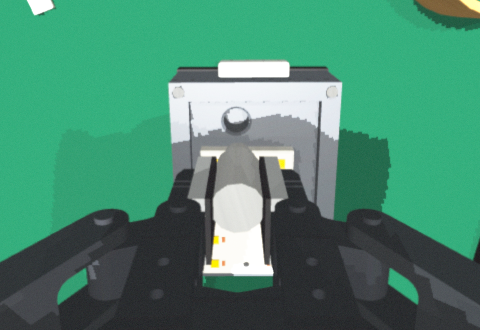

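The wrist view shows the pin held upright and square between the pads, with the hole just ahead at crop (236,120).

Request:
move_arm --motion '[[-1, [0.0024, 0, 0.03], 0], [-1, [0, 0, 0.03], 0], [-1, [0, 0, 0.025], 0], [-1, [0, 0, 0.015], 0], [-1, [0, 0, 0.01], 0], [-1, [0, 0, 0.008], 0], [-1, [0, 0, 0.005], 0]]'

```text
time: 8.0
ee_pos: [0.6511, -0.1239, 0.0501]
tool_rot: [0.994, -0.108, 0.0, 0.0]
ft_force: [-2.6, 0.6, 6.8]
gripper_width: 0.0158
grip_force: 60.0
```

Request:
move_arm --motion '[[-1, [-0.002, 0, 0.003], 0], [-1, [0, 0, 0.002], 0], [-1, [0, 0, 0], 0]]'

```text
time: 8.38
ee_pos: [0.651, -0.1239, 0.05]
tool_rot: [0.994, -0.108, 0.001, 0.0]
ft_force: [-2.5, 0.8, 7.6]
gripper_width: 0.0163
grip_force: 60.1
```

Request:
move_arm --motion '[[-0.4, [0, 0, 0], 0], [-0.2, [0, 0, 0], 0], [0, [0, 0, 0], 0], [0, [0, 0, 0], 0], [0, [0, 0, -0.06], 0], [0, [0, 0, -0.1], 0], [0, [0, 0, -0.1], 0], [0, [-0.06, 0, 0], 0], [0, [0, 0, 0], 0]]'

```text
time: 9.5
ee_pos: [0.6195, -0.1168, 0.1773]
tool_rot: [0.994, -0.108, -0.0, -0.0]
ft_force: [0.7, -0.3, -0.6]
gripper_width: 0.0425
grip_force: 0.0
```

```bash
python3 - <<'E'
from meas import *
im,d,c=snap('wrist'); save(im,'w4.png'); np.savez('w4.npz',im=im,d=d,K=c[0],k=c[1],R=c[2],t=c[3])
P=heights(d,c);z=P[...,2]
o=np.array([.6105,-.1257]);a=np.radians(-12.32);R=np.array([[np.cos(a),-np.sin(a)],[np.sin(a),np.cos(a)]])
N=(P[...,:2]-o)@R
m=(z>.062)&(z<.09)&(abs(N[...,0]-.038)<.02)&(abs(N[...,1]-.01)<.02)
print(m.sum(), np.median(z[m]), N[m].min(0),N[m].max(0),N[m].mean(0))
print(bot.read_state()['ee_pos'])
E
```

```text
696 0.07380761307029472 [0.02978169 0.0011289 ] [0.04725126 0.01825178] [0.03893524 0.00981954]
[ 0.62006438 -0.11700455  0.1766883 ]
```

View pics/w4.png

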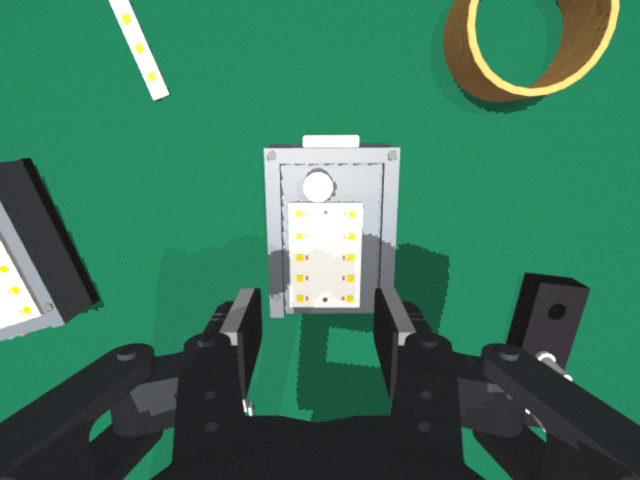

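The pin stands in the hole at (317,187), nest x≈38.5, y≈9.7, with the board untouched. Next I go to look at the spacer.

Request:
move_arm --motion '[[0, [-0.04, -0.06, -0.04], 0], [0, [-0.052, -0.075, -0.03], 0], [0, [-0.052, -0.075, 0], 0], [0, [-0.052, -0.075, 0], 0], [0, [-0.052, -0.075, 0], 0], [0, [-0.052, -0.075, 0], 0], [0, [-0.052, -0.075, 0], 0], [0, [-0.052, -0.075, 0], 0], [0, [-0.052, -0.075, 0], 0], [0, [-0.055, -0.08, 0], 0], [0, [0, 0, 0], -0.17], [0, [0, 0, 0], -0.17]]'

```text
time: 11.05
ee_pos: [0.4504, 0.3001, 0.211]
tool_rot: [0.997, 0.073, -0.001, 0.0]
ft_force: [-0.6, 0.3, 0.0]
gripper_width: 0.0429
grip_force: 0.0
```

Request:
move_arm --motion '[[0, [0, 0, 0], -0.17], [0, [0, 0, 0], 0], [0, [0, 0, 0], 0]]'

```text
time: 11.42
ee_pos: [0.4507, 0.2991, 0.2114]
tool_rot: [0.988, 0.157, -0.0, 0.0]
ft_force: [-0.3, -0.3, 0.0]
gripper_width: 0.0425
grip_force: 0.0
```

```bash
python3 - <<'E'
from meas import *
f=np.load('w4.npz');P=heights(f['d'],(f['K'],float(f['k']),f['R'],f['t']))
for u,v in [(275,200),(390,250),(325,157),(318,187),(330,255),(450,150),(300,175)]: print((u,v),P[v,u].round(4))
im,d,c=snap('wrist'); save(im,'w5.png'); np.savez('w5.npz',im=im,d=d,K=c[0],k=c[1],R=c[2],t=c[3])
P=heights(d,c);z=P[...,2]
s=bot.read_state();print(s['ee_pos'],s['q'])
v,u=np.mgrid[0:480,0:640]
sp=(P[...,0]>.38)&(P[...,0]<.6)&(P[...,1]>.24)&(P[...,1]<.4)
print('bar',rect(sp&(z>.006)&(z<.05),c,.013)); print('rib',rect(sp&(z>.028)&(z<.05),c,.036))
E
```

```text
(275, 200) [ 0.6445 -0.0933  0.0476]
(390, 250) [ 0.5923 -0.1638  0.0463]
(325, 157) [ 0.6653 -0.1325  0.0479]
(318, 187) [ 0.6504 -0.1245  0.0745]
(330, 255) [ 0.599  -0.1218  0.0502]
(450, 150) [ 0.6467 -0.228   0.0008]
(300, 175) [ 0.6565 -0.1132  0.0394]
[0.45066504 0.29906141 0.21160519] [3.98214816e-01 8.77555882e-03 1.92622719e+00 2.29194963e-05
 1.20710016e+00 1.65363567e+00]
bar (((483.5953674316406, 320.4644775390625), (112.91434478759766, 17.37509536743164), 17.96759605407715), [[427.20001220703125, 311.29998779296875], [432.6000061035156, 294.79998779296875], [540.0, 329.6000061035156], [534.5999755859375, 346.1000061035156]])
rib (((447.01861572265625, 308.1707458496094), (24.53656768798828, 11.954689979553223), 18.019914627075195), [[433.5, 310.1000061035156], [437.20001220703125, 298.70001220703125], [460.5, 306.29998779296875], [456.79998779296875, 317.70001220703125]])
```

View pics/w5.png

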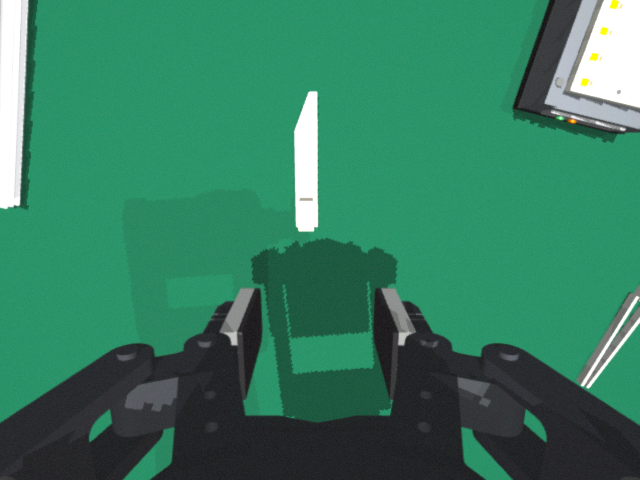

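The spacer lies nose up in the image, with its tip at about (313,95), taper on the left (+y), and rib at (307,215). The fingers already line up with it.

Request:
move_arm --motion '[[0, [-0.0024, -0.02, 0.06], 0], [0, [0, 0, 0.09], 0], [0, [0, 0, 0.09], 0], [0, [0, 0, 0.08], 0], [0, [0, 0, 0.04], 0], [0, [0, 0, 0.025], 0], [0, [0, 0, 0], 0], [0, [0, 0, 0], 0]]'

```text
time: 12.48
ee_pos: [0.4472, 0.3086, 0.0206]
tool_rot: [0.987, 0.158, 0.001, -0.0]
ft_force: [0.4, -0.7, 1.1]
gripper_width: 0.0427
grip_force: 0.0
```

Request:
move_arm --motion '[[0, [0, 0, 0.003], 0], [-0.4, [0, 0, 0], 0], [-0.7, [0, 0, 0], 0], [-1, [0, 0, 0], 0], [-1, [0, 0, 0], 0], [-1, [0, 0, 0], 0], [-1, [0, 0, 0], 0], [-1, [0, 0, -0.05], 0], [-1, [0, 0, -0.08], 0], [-1, [0, 0, -0.08], 0], [-1, [0, 0, 0], 0]]'

```text
time: 13.85
ee_pos: [0.4482, 0.3091, 0.1261]
tool_rot: [0.987, 0.158, 0.003, -0.001]
ft_force: [0.3, -0.0, -1.6]
gripper_width: 0.0101
grip_force: 61.5
```

```bash
python3 - <<'E'
from meas import *
im,d,c=snap('wrist'); save(im[60:380,140:500],'w6.png'); np.savez('w6.npz',im=im,d=d,K=c[0],k=c[1],R=c[2],t=c[3])
s=bot.read_state();T=Ro.from_quat(s['tool_rot']).as_matrix();P=heights(d,c);Q=(P-s['ee_pos'])@T*1000
print(s['ee_pos'],s['gripper_width'],np.degrees(np.arctan2(T[1,0],T[0,0])))
m=(Q[...,0]>15)&(Q[...,0]<130)&(abs(Q[...,1])<30)&(Q[...,2]>-15)&(Q[...,2]<40)
for x in range(20,125,10):
    k=m&(abs(Q[...,0]-x)<4)
    if k.sum(): print(x,k.sum(),Q[k].min(0).round(1),np.median(Q[k],axis=0).round(1),Q[k].max(0).round(1))
E
```

```text
[0.44669605 0.30840133 0.12368896] 0.010502854615013898 18.196528265972393
20 939 [16.  -9.2  1.1] [20.1 -0.3  3.2] [24.   8.6  4.9]
30 985 [26.  -9.4  0.7] [30.  -0.7  3.1] [34.   8.5  5.1]
40 1037 [36.  -9.3  0.9] [40.  -0.3  3.1] [44.   8.6  5.2]
50 1087 [46.  -9.4  1.2] [50.1 -0.3  3. ] [54.   8.5  4.9]
60 1143 [56.  -9.3  0.8] [59.9 -0.3  3. ] [63.7  8.7  5. ]
70 1160 [66.1 -9.2  0.8] [69.8  0.1  3. ] [73.9  8.6  4.9]
80 940 [76.  -5.9  1.2] [79.8  2.1  3. ] [84.   8.7  5. ]
90 684 [86.  -1.7  0.8] [89.7  4.1  2.9] [94.   8.6  5. ]
100 95 [96.1  2.4  1.1] [96.8  5.7  2.8] [97.6  8.7  4.2]
```

View pics/w6.png

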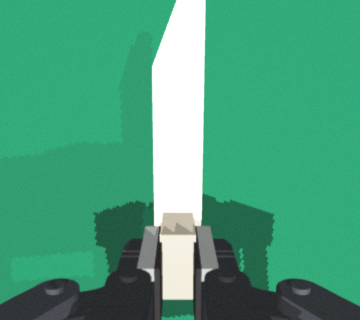

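The spacer is held straight and level, lying at tool y −9 to +9 with its nose 97 mm ahead and the taper on the left. Now I carry it to the front of the nest.

Request:
move_arm --motion '[[-1, [0, 0, 0], 0.17], [-1, [0, 0, 0], 0.17], [-1, [0, 0, 0], 0.169], [-1, [0.018, 0.08, 0], 0], [-1, [0.018, 0.094, 0], 0], [-1, [0.018, 0.094, 0], 0], [-1, [0.018, 0.094, 0], 0], [-1, [0.018, 0.094, 0], 0], [-1, [0.018, 0.094, 0], 0], [-1, [0.018, 0.094, 0], 0], [-1, [0.018, 0.094, 0], 0], [-1, [0.018, 0.08, 0], 0]]'

```text
time: 15.4
ee_pos: [0.4361, -0.1096, 0.1205]
tool_rot: [0.994, -0.108, -0.002, -0.001]
ft_force: [0.3, -0.2, -0.3]
gripper_width: 0.0103
grip_force: 61.5
```

Request:
move_arm --motion '[[-1, [0, 0, 0], 0], [-1, [0, 0, 0], 0]]'

```text
time: 15.65
ee_pos: [0.4366, -0.1078, 0.1211]
tool_rot: [0.994, -0.108, -0.002, -0.001]
ft_force: [0.2, -0.0, -0.1]
gripper_width: 0.0106
grip_force: 61.5
```

```bash
cat > rel.py <<'E'
from meas import *
o=np.array([.6105,-.1257]);a=np.radians(-12.32);RN=np.array([[np.cos(a),-np.sin(a)],[np.sin(a),np.cos(a)]])
def ee():
    s=bot.read_state();T=Ro.from_quat(s['tool_rot']).as_matrix()
    print('ee nest mm',((s['ee_pos'][:2]-o)@RN*1000).round(1),'z',s['ee_pos'][2].round(4),'ang rel',(np.degrees(np.arctan2(T[1,0],T[0,0]))+12.32).round(2),'ft',s['ft_force'].round(1),'w',round(s['gripper_width'],4),'t',s['time'],'q6',s['q'][5].round(2))
    return s,T
E
python3 - <<'E'
from rel import *
s,T=ee()
im,d,c=snap('wrist'); save(im,'w7.png'); np.savez('w7.npz',im=im,d=d,K=c[0],k=c[1],R=c[2],t=c[3])
E
```

```text
ee nest mm [-173.7  -19.6] z 0.1211 ang rel -0.05 ft [ 0.2 -0.  -0.1] w 0.0106 t 15.65 q6 1.32
```

View pics/w7.png

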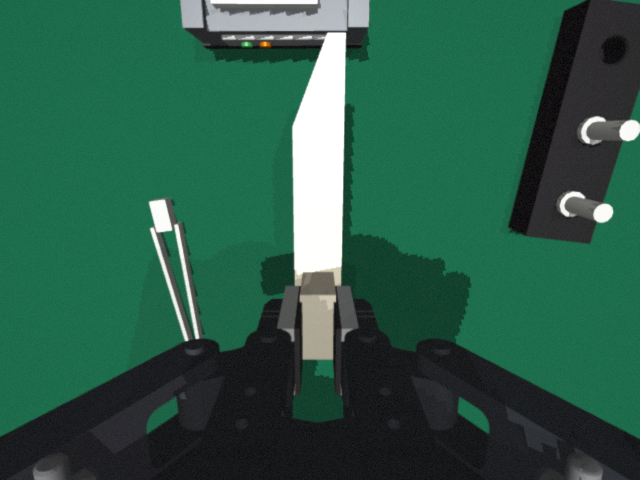

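Request:
move_arm --motion '[[-1, [0.003, 0.011, 0.03], 0], [-1, [0, 0, 0.04], 0], [-1, [0, 0, 0.03], 0], [-1, [0, 0, 0.018], 0], [-1, [0, 0, 0], 0], [-1, [0, 0, 0], 0]]'

```text
time: 16.45
ee_pos: [0.4387, -0.1146, 0.0645]
tool_rot: [0.994, -0.107, 0.001, 0.0]
ft_force: [0.4, -0.5, -0.7]
gripper_width: 0.0103
grip_force: 61.6
```

```bash
cat > chk.py <<'E'
from rel import *
def chk(name):
    s,T=ee(); im,d,c=snap('wrist'); np.savez(name+'.npz',im=im,d=d,K=c[0],k=c[1],R=c[2],t=c[3])
    P=heights(d,c);N=np.dstack([(P[...,:2]-o)@RN*1000,P[...,2]*1000]);return im,d,c,N
def prof(N,x,lo=-60,hi=45):
    # height profile across nest y at nest x
    out=[]
    for y in range(lo,hi,2):
        k=(abs(N[...,0]-x)<2)&(abs(N[...,1]-y)<1)&(N[...,2]>-5)
        out.append(int(round(np.median(N[...,2][k]))) if k.sum()>2 else None)
    print(x,dict(zip(range(lo,hi,2),out)))
E
python3 - <<'E'
from chk import *
im,d,c,N=chk('w8')
for x in (-120,-85,-55,-45,-30): prof(N,x)
E
```

```text
ee nest mm [-170.2  -25.8] z 0.0645 ang rel -0.02 ft [ 0.4 -0.5 -0.7] w 0.0103 t 16.45 q6 1.31
-120 {-60: 0, -58: 0, -56: 0, -54: 0, -52: 0, -50: 0, -48: 0, -46: 0, -44: 0, -42: 0, -40: 0, -38: None, -36: 59, -34: 59, -32: 59, -30: 59, -28: 59, -26: 59, -24: 59, -22: 59, -20: 59, -18: 59, -16: None, -14: 0, -12: 0, -10: 0, -8: 0, -6: 0, -4: 0, -2: 0, 0: 0, 2: 0, 4: 0, 6: 0, 8: 0, 10: 0, 12: 0, 14: 0, 16: 0, 18: 0, 20: 0, 22: 0, 24: 0, 26: 0, 28: 0, 30: 0, 32: 0, 34: 0, 36: 0, 38: 0, 40: 0, 42: 0, 44: 0}
-85 {-60: 0, -58: 0, -56: 0, -54: 0, -52: 0, -50: 0, -48: 0, -46: 0, -44: 0, -42: 0, -40: 0, -38: None, -36: 59, -34: 59, -32: 59, -30: 59, -28: 59, -26: 59, -24: 58, -22: 0, -20: 0, -18: -1, -16: 0, -14: 0, -12: 0, -10: 0, -8: 0, -6: 0, -4: 0, -2: 0, 0: 0, 2: 0, 4: 0, 6: 0, 8: 0, 10: 0, 12: 0, 14: 0, 16: 0, 18: 0, 20: 0, 22: 0, 24: 0, 26: 0, 28: 0, 30: 0, 32: 0, 34: 0, 36: 0, 38: 0, 40: 0, 42: 0, 44: 0}
-55 {-60: 0, -58: 0, -56: 0, -54: 0, -52: 0, -50: 0, -48: 0, -46: None, -44: None, -42: None, -40: None, -38: None, -36: None, -34: None, -32: None, -30: None, -28: None, -26: None, -
[... 763 characters left out ...]
one, 18: None, 20: None, 22: None, 24: None, 26: None, 28: None, 30: None, 32: None, 34: None, 36: None, 38: None, 40: None, 42: None, 44: None}
-30 {-60: None, -58: None, -56: None, -54: None, -52: None, -50: None, -48: None, -46: None, -44: None, -42: None, -40: None, -38: None, -36: None, -34: None, -32: None, -30: None, -28: None, -26: None, -24: None, -22: None, -20: None, -18: None, -16: None, -14: None, -12: None, -10: None, -8: None, -6: None, -4: None, -2: None, 0: None, 2: None, 4: None, 6: None, 8: None, 10: None, 12: None, 14: None, 16: None, 18: None, 20: None, 22: None, 24: None, 26: None, 28: None, 30: None, 32: None, 34: None, 36: None, 38: None, 40: None, 42: None, 44: None}
```

Request:
move_arm --motion '[[-1, [0, -0.002, 0.008], 0], [-1, [0, 0, 0], 0], [-1, [0, 0, 0], 0], [-1, [0, 0, 0], 0]]'

```text
time: 17.0
ee_pos: [0.4385, -0.1134, 0.06]
tool_rot: [0.994, -0.108, 0.0, 0.0]
ft_force: [0.9, -0.6, -0.5]
gripper_width: 0.0105
grip_force: 61.5
```

```bash
cat >> chk.py <<'E'
def edges(N,xs,zlo,zhi):
    for x in xs:
        k=(abs(N[...,0]-x)<2)&(N[...,2]>zlo)&(N[...,2]<zhi)&(N[...,1]>-60)&(N[...,1]<0)
        if k.sum()>3: print(x,'y',N[...,1][k].min().round(1),N[...,1][k].max().round(1),'z',np.median(N[...,2][k]).round(1))
E
python3 - <<'E'
from chk import *
im,d,c,N=chk('w9')
edges(N,(-140,-120,-100,-90,-80,-76),48,65)
E
```

```text
ee nest mm [-170.7  -24.7] z 0.06 ang rel -0.03 ft [ 0.9 -0.6 -0.5] w 0.0105 t 17.0 q6 1.31
-140 y -34.2 -16.5 z 54.3
-120 y -34.3 -16.5 z 54.4
-100 y -34.4 -17.8 z 54.3
-90 y -34.6 -21.8 z 54.3
-80 y -34.4 -25.9 z 54.3
-76 y -34.7 -27.6 z 54.2
```

Request:
move_arm --motion '[[-1, [0.02, -0.001, 0], 0], [-1, [0.024, 0, 0], 0], [-1, [0.024, 0, 0], 0], [-1, [0.024, 0, 0], 0], [-1, [0, 0, 0], 0], [-1, [0, 0, 0], 0]]'

```text
time: 17.8
ee_pos: [0.4832, -0.1226, 0.0597]
tool_rot: [0.994, -0.107, -0.0, -0.0]
ft_force: [0.2, 0.0, -1.6]
gripper_width: 0.0108
grip_force: 61.5
```

```bash
python3 - <<'E'
from chk import *
im,d,c,N=chk('w10')
edges(N,(-100,-80,-70,-60,-50,-40,-35,-30),51.5,65)
print('walls');edges(N,(-50,-45,-40,-35,-30,-20),44,48.5)
for x in(-45,-30): prof(N,x,-50,44)
E
```

```text
ee nest mm [-125.   -24.1] z 0.0597 ang rel -0.02 ft [ 0.2  0.  -1.6] w 0.0108 t 17.8 q6 1.33
-100 y -33.6 -15.8 z 54.0
-80 y -33.8 -16.1 z 54.0
-70 y -33.8 -15.9 z 54.0
-60 y -33.8 -16.0 z 53.9
-50 y -33.9 -0.0 z 53.9
-40 y -33.8 -0.2 z 53.8
-35 y -33.7 -0.8 z 53.8
-30 y -34.0 -1.1 z 53.6
walls
-50 y -44.7 -0.1 z 46.8
-45 y -44.9 -0.3 z 47.1
-40 y -44.7 -3.0 z 46.8
-35 y -44.8 -0.1 z 46.8
-30 y -44.6 -0.7 z 46.9
-20 y -44.6 -5.7 z 46.8
-45 {-50: 0, -48: None, -46: None, -44: 47, -42: 47, -40: 47, -38: 47, -36: 47, -34: 53, -32: 54, -30: 54, -28: 54, -26: 54, -24: 54, -22: 54, -20: 40, -18: 49, -16: 50, -14: 50, -12: 51, -10: 51, -8: 50, -6: 50, -4: 50, -2: 50, 0: 50, 2: 50, 4: 50, 6: 50, 8: 50, 10: 50, 12: 50, 14: 50, 16: 50, 18: 50, 20: 50, 22: 50, 24: 51, 26: 51, 28: 50, 30: 50, 32: 50, 34: 45, 36: 46, 38: 47, 40: 48, 42: 48}
-30 {-50: 0, -48: None, -46: None, -44: 47, -42: 47, -40: 47, -38: 47, -36: 47, -34: 53, -32: 54, -30: 54, -28: 54, -26: 40, -24: 40, -22: 40, -20: 40, -18: 50, -16: 50, -14: 51, -12: 51, -10: 51, -8: 50, -6: 50, -4: 50, -2: 50, 0: 50, 2: 50, 4: 50, 6: 50, 8: 50, 10: 50, 12: 50, 14: 50, 16: 50, 18: 50, 20: 50, 22: 50, 24: 51, 26: 51, 28: 50, 30: 50, 32: 49, 34: 44, 36: 45, 38: 47, 40: 47, 42: 47}
```

Request:
move_arm --motion '[[-1, [0.01, 0, 0.002], 0], [-1, [0.02, 0, 0], 0], [-1, [0.02, 0, 0], 0], [-1, [0.02, 0, 0], 0], [-1, [0.02, 0, 0], 0], [-1, [0, 0, 0], 0], [-1, [0, 0, 0], 0]]'

```text
time: 18.73
ee_pos: [0.5273, -0.1323, 0.0588]
tool_rot: [0.994, -0.107, -0.0, -0.0]
ft_force: [0.2, -1.0, -1.7]
gripper_width: 0.0106
grip_force: 61.5
```

```bash
python3 - <<'E'
from chk import *
im,d,c,N=chk('w11')
edges(N,(-60,-40,-25,-15,-5,5),51.8,65)
for x in(-35,-10,20): prof(N,x,-50,44)
E
```

```text
ee nest mm [-79.9 -24.2] z 0.0588 ang rel -0.02 ft [ 0.2 -1.  -1.7] w 0.0106 t 18.725 q6 1.35
-60 y -33.8 -16.2 z 53.1
-40 y -33.9 -7.1 z 53.1
-25 y -34.0 -6.5 z 53.1
-15 y -33.9 -3.6 z 53.0
-5 y -34.1 -11.8 z 53.0
5 y -33.9 -3.1 z 53.0
-35 {-50: None, -48: None, -46: None, -44: 47, -42: 47, -40: 47, -38: 47, -36: 47, -34: 52, -32: 53, -30: 53, -28: 53, -26: 53, -24: 53, -22: 53, -20: 53, -18: 53, -16: 52, -14: 50, -12: 50, -10: 50, -8: 50, -6: 50, -4: 50, -2: 50, 0: 50, 2: 50, 4: 50, 6: 50, 8: 50, 10: 50, 12: 50, 14: 50, 16: 50, 18: 50, 20: 50, 22: 50, 24: 50, 26: 50, 28: 50, 30: 50, 32: 50, 34: 50, 36: 47, 38: 47, 40: 47, 42: 47}
-10 {-50: 0, -48: None, -46: None, -44: 47, -42: 47, -40: 47, -38: 47, -36: 47, -34: 52, -32: 53, -30: 53, -28: 53, -26: 53, -24: 53, -22: 53, -20: 53, -18: 53, -16: 49, -14: 50, -12: 50, -10: 51, -8: 51, -6: 50, -4: 50, -2: 50, 0: 50, 2: 50, 4: 50, 6: 50, 8: 50, 10: 50, 12: 50, 14: 50, 16: 50, 18: 50, 20: 50, 22: 50, 24: 50, 26: 51, 28: 51, 30: 51, 32: 50, 34: 50, 36: 47, 38: 47, 40: 47, 42: 47}
20 {-50: 0, -48: None, -46: None, -44: 47, -42: 47, -40: 47, -38: 47, -36: 47, -34: 41, -32: 40, -30: 40, -28: 40, -26: 40, -24: 40, -22: 40, -20: 40, -18: 40, -16: 50, -14: 50, -12: 51, -10: 51, -8: 51, -6: 50, -4: 50, -2: 50, 0: 50, 2: 50, 4: 50, 6: 50, 8: 50, 10: 50, 12: 50, 14: 50, 16: 50, 18: 50, 20: 50, 22: 50, 24: 51, 26: 51, 28: 51, 30: 50, 32: 50, 34: 48, 36: 46, 38: 47, 40: 47, 42: 47}
```

Request:
move_arm --motion '[[-1, [0.016, 0, 0], 0], [-1, [0.02, 0, 0], 0], [-1, [0.016, 0, 0], 0], [-1, [0.01, 0, 0], 0], [-1, [0.005, 0, 0], 0], [-1, [0.002, 0, 0], 0], [-1, [0, 0, 0], 0]]'

```text
time: 19.65
ee_pos: [0.561, -0.1397, 0.0589]
tool_rot: [0.994, -0.107, -0.0, -0.0]
ft_force: [-0.3, -0.9, -0.7]
gripper_width: 0.0106
grip_force: 61.6
```

```bash
python3 - <<'E'
from chk import *
im,d,c,N=chk('w12')
edges(N,(-20,0,10,20,30,40,46,50),51.8,65)
k=(N[...,2]>51.5)&(N[...,2]<56)&(N[...,1]>-34)&(N[...,1]<-29)&(N[...,0]>0)&(N[...,0]<70);print('nose x',N[...,0][k].max())
for x in (0,20): prof(N,x,-50,44)
E
```

```text
ee nest mm [-45.4 -24.2] z 0.0589 ang rel -0.02 ft [-0.3 -0.9 -0.7] w 0.0106 t 19.65 q6 1.37
-20 y -33.8 -12.0 z 53.2
0 y -33.8 -10.7 z 53.2
10 y -34.0 -1.5 z 53.2
20 y -33.9 -1.9 z 53.1
30 y -34.0 -19.1 z 53.2
40 y -33.9 -23.3 z 53.1
46 y -34.1 -25.7 z 53.1
50 y -34.1 -27.4 z 53.0
nose x 50.65036858382293
0 {-50: 0, -48: None, -46: None, -44: 47, -42: 47, -40: 47, -38: 47, -36: 47, -34: 53, -32: 53, -30: 53, -28: 53, -26: 53, -24: 53, -22: 53, -20: 53, -18: 53, -16: 52, -14: 50, -12: 50, -10: 50, -8: 50, -6: 50, -4: 50, -2: 50, 0: 50, 2: 50, 4: 50, 6: 50, 8: 50, 10: 50, 12: 50, 14: 50, 16: 50, 18: 50, 20: 50, 22: 50, 24: 50, 26: 50, 28: 50, 30: 50, 32: 50, 34: 50, 36: 47, 38: 47, 40: 47, 42: 47}
20 {-50: 0, -48: None, -46: None, -44: 47, -42: 47, -40: 47, -38: 47, -36: 47, -34: 53, -32: 53, -30: 53, -28: 53, -26: 53, -24: 53, -22: 53, -20: 53, -18: 53, -16: 52, -14: 50, -12: 50, -10: 51, -8: 51, -6: 50, -4: 50, -2: 50, 0: 50, 2: 50, 4: 50, 6: 50, 8: 50, 10: 50, 12: 50, 14: 50, 16: 50, 18: 50, 20: 50, 22: 50, 24: 50, 26: 51, 28: 51, 30: 51, 32: 50, 34: 50, 36: 47, 38: 47, 40: 47, 42: 47}
```

Request:
move_arm --motion '[[-0.6, [0, 0, 0], 0], [-0.4, [0, 0, 0], 0], [-0.35, [0, 0, 0], 0], [-0.35, [0, 0, 0], 0], [-0.35, [0, 0, -0.03], 0], [-0.35, [0, 0, -0.08], 0], [-0.35, [0, 0, -0.1], 0], [-1, [-0.02, 0, 0], 0], [-1, [0, 0, 0], 0], [-1, [0, 0, 0], 0], [-1, [0, 0, 0], 0]]'

```text
time: 21.08
ee_pos: [0.5508, -0.1374, 0.1626]
tool_rot: [0.994, -0.108, -0.001, -0.0]
ft_force: [-0.0, 0.3, -0.5]
gripper_width: 0.0004
grip_force: 0.0
```

```bash
python3 - <<'E'
from chk import *
im,d,c,N=chk('w13')
edges(N,(-20,-10,0,10,20,30,40,46,50),51.9,57)
k=(N[...,2]>51.5)&(N[...,2]<56)&(N[...,1]>-34)&(N[...,1]<-29)&(N[...,0]>0)&(N[...,0]<70);print('nose x',N[...,0][k].max())
k=(N[...,2]>60)&(N[...,2]<80)&(abs(N[...,0]-38)<18)&(abs(N[...,1]-10)<18);print('pin',N[k].min(0).round(1),N[k].max(0).round(1),np.median(N[k],0).round(1))
# board edges by brightness
m=(im.min(2)>150)&(N[...,2]>48.3)&(N[...,2]<51.9)&(N[...,1]>-15.5)&(N[...,1]<36)&(N[...,0]>-60)&(N[...,0]<30)
print('board',np.percentile(N[m],[.5,50,99.5],axis=0).round(1))
for x in (-30,-20,-10,0,10,20):
    q=m&(abs(N[...,0]-x)<3); print(x,q.sum(),N[...,1][q].max().round(1) if q.sum() else '')
s=bot.read_state();T=Ro.from_quat(s['tool_rot']).as_matrix()
Q=(heights(d,c)-s['ee_pos'])@T*1000
f=(abs(Q[...,1])<12)&(Q[...,2]<8)&(Q[...,2]>-40)&(abs(Q[...,0])<15);print('tip',Q[f].min(0),np.percentile(Q[f],99.5,axis=0),s['gripper_width'])
E
```

```text
ee nest mm [-55.9 -24.1] z 0.1626 ang rel -0.03 ft [-0.   0.3 -0.5] w 0.0004 t 21.075 q6 1.36
-20 y -33.8 -8.9 z 52.9
-10 y -33.7 -6.6 z 52.9
0 y -33.6 -16.5 z 53.0
10 y -34.1 -1.6 z 52.8
20 y -34.0 -7.2 z 52.8
30 y -33.9 -19.8 z 52.9
40 y -33.8 -23.3 z 52.8
46 y -33.8 -25.7 z 52.8
50 y -33.7 -27.4 z 52.8
nose x 50.58075982489618
pin [29.9  0.7 60. ] [47.6 18.6 76.6] [38.2  9.  73.8]
board [[-48.2 -15.2  48.5]
 [ -7.7   9.5  50.1]
 [ 27.4  34.   51.7]]
-30 671 34.6
-20 708 34.3
-10 659 34.3
0 795 34.2
10 791 34.0
20 715 33.9
tip [-13.57674799 -11.98308359 -39.98738126] [10.34477385 11.83435377 -3.82927926] -0.00019386446381189338
```

The spacer is home (nose x≈50.6, y≈−25) and released. The pin is seated with its foot at about 24 mm, and the board is at the fence. Now I press.

Request:
move_arm --motion '[[-1, [0.045, -0.034, 0], 0], [-1, [0.045, -0.034, 0], 0], [-1, [0, 0, 0.08], 0], [-1, [0, 0, 0.08], 0], [-1, [0, 0, 0.04], 0], [-1, [0, 0, 0.016], 0], [-1, [0, 0, 0], 0], [-1, [0, 0, 0], 0]]'

```text
time: 22.12
ee_pos: [0.6038, -0.1145, 0.0578]
tool_rot: [0.994, -0.108, 0.002, 0.0]
ft_force: [-0.4, -0.6, 0.3]
gripper_width: 0.0001
grip_force: 0.0
```

```bash
python3 -c "
from rel import *
ee()"
```

```text
ee nest mm [-8.9  9.5] z 0.0578 ang rel -0.03 ft [-0.4 -0.6  0.3] w 0.0001 t 22.125 q6 1.43
```

Request:
move_arm --motion '[[-1, [0, 0, 0.008], 0], [-1, [0, 0, 0.008], 0], [-1, [0, 0, 0.004], 0], [-1, [0, 0, 0], 0]]'

```text
time: 22.62
ee_pos: [0.6034, -0.1143, 0.0479]
tool_rot: [0.994, -0.107, 0.001, 0.0]
ft_force: [-2.0, 0.4, 8.1]
gripper_width: 0.0001
grip_force: 4.0
```

Request:
move_arm --motion '[[-1, [0, 0, 0.006], 0], [-1, [0, 0, 0], 0]]'

```text
time: 22.88
ee_pos: [0.6034, -0.1143, 0.0478]
tool_rot: [0.994, -0.107, -0.0, 0.0]
ft_force: [-9.6, 2.3, 21.7]
gripper_width: 0.0003
grip_force: 10.6
```

```bash
python3 - <<'E'
from chk import *
im,d,c,N=chk('w14')
for x in (5,12,20,25):
  for y in (-8,0,20,28):
    k=(abs(N[...,0]-x)<2.5)&(abs(N[...,1]-y)<2.5)&(N[...,2]>35);print(x,y,k.sum(),np.median(N[...,2][k]).round(2) if k.sum() else '')
def md(x0,x1,y0,y1):
    k=(N[...,0]>x0)&(N[...,0]<x1)&(N[...,1]>y0)&(N[...,1]<y1)&(N[...,2]>35);return np.median(N[...,2][k]).round(2),k.sum()
print('rim fence',md(-10,50,37,43),'end',md(53,59,-30,30),'wall',md(0,50,-43,-37),'floor',md(32,48,-15,-2),'spacer',md(0,20,-32,-20))
m=(im.min(2)>150)&(N[...,2]>44)&(N[...,2]<51.9)&(N[...,1]>-10)&(N[...,1]<30)&(N[...,0]>0)&(N[...,0]<32); print('board xmax',np.percentile(N[...,0][m],99.5))
k=(N[...,2]>51)&(N[...,2]<56)&(N[...,1]>-34)&(N[...,1]<-29)&(N[...,0]>0)&(N[...,0]<70);print('nose x',N[...,0][k].max())
k=(N[...,2]>70)&(N[...,2]<80)&(abs(N[...,0]-38)<18)&(abs(N[...,1]-10)<18);print('pin',N[k].min(0).round(1),N[k].max(0).round(1))
E
```

```text
ee nest mm [-9.4  9.6] z 0.0478 ang rel 0.01 ft [-9.6  2.3 21.7] w 0.0003 t 22.875 q6 1.43
5 -8 1396 127.83
5 0 2634 126.53
5 20 2603 126.51
5 28 553 129.4
12 -8 197 47.11
12 0 183 47.29
12 20 193 47.27
12 28 179 47.17
20 -8 183 47.89
20 0 186 47.11
20 20 184 47.23
20 28 175 47.74
25 -8 239 46.93
25 0 218 46.95
25 20 184 47.04
25 28 192 47.34
rim fence (np.float64(47.65), np.int64(4705)) end (np.float64(46.81), np.int64(3316)) wall (np.float64(118.28), np.int64(4829)) floor (np.float64(39.86), np.int64(1537)) spacer (np.float64(106.25), np.int64(5064))
board xmax 27.65483348664411
nose x 50.55672096727178
pin [29.5  1.1 70. ] [47.4 18.7 76. ]
```

Request:
move_arm --motion '[[-1, [-0.002, 0, 0], 0], [-1, [0, 0, 0], 0], [-1, [0, 0, 0], 0]]'

```text
time: 23.3
ee_pos: [0.6034, -0.1143, 0.0478]
tool_rot: [0.994, -0.107, 0.001, 0.0]
ft_force: [-6.4, 1.9, 19.6]
gripper_width: -0.0003
grip_force: 9.4
```

Steady: about 20 N down and the board flush, so I'm handing in.

```bash
python3 -c "
from rig import bot
print(bot.close_job())"
```

```text
the job is handed in; nothing more can be done
None
```

The job is handed in, verdict not shown: by my last measurements the pin is seated, the spacer is home and released, and the small board is held flush with about 20 N.

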